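# Seat the new band saw table insert in its sprung bonding nest

## Robot

A 6-joint arm with a two-finger parallel gripper is mounted at the origin on the work surface. World frame = base frame: x ahead of the robot, y to its left, z up, the work surface at z = 0. Lengths are in m, angles in rad, forces in N, time in s.
With the tool pointing down it reaches from about 0.35 to 0.975 m from the base axis. Payload 4.9 kg.
Tool frame: the origin (TCP) lies midway between the tips of the shut fingers; the grasp point (between the pads) lies r.tcp_to_grasp behind it (r.tcp_to_grasp is the distance from the TCP to the grasp point, in m); z points along the fingers, x is the direction in which the jaws open and shut, and the axes are right-handed (so a half turn about z gives the same grasp; the last joint's range is limited). The gripper opens to 85 mm and grips with 20 to 120 N. Pads are 22 mm wide; open, the fingers measure 114 mm over their backs; the gripper's body (76 mm by 85 mm) begins 54 mm behind the grasp point. The pads swing forward as they close: fully open they stand 13 mm farther back than shut.
Start: joints at [1.158, 0.053, 1.613, -0, 1.476, -0.119], TCP at [0.181, 0.598, 0.231] pointing down, gripper open.
Joint ranges: [-3.01, 3.01], [-1.01, 2.22], [0.06, 2.58], [-1.02, 4.17], [0.09, 2.62], [-3.14, 3.14]. Speed limits (rad/s): [2.57, 2.57, 3.14, 3.14, 3.14, 3.14].

## Interface

Orientations are given as a unit quaternion [w, x, y, z].
In Python, from cell import sensors, cams, order, r gives the robot as it stands. The module is installed in compiled form; this text tells all that it offers.
- The arm moves only by the shell command python3 -m inch 'ROWS' [FORCE]. ROWS is JSON, a list of rows, each a list of 3 entries, a list of its own where there are three numbers: the shift along the tool's x, y, z in cm, then the turn about the tool's z in degrees, then the closure, from 0 (fully open) to 1 (shut). A call has 1 to 12 rows; each row shifts and turns the commanded pose from where the row before left it, along the tool's axes as they then stand; what a row does not reach is not made up. A row lasts 1/10 s, in which the tool goes at most 50 mm and 8.59 degrees, less where a joint would pass 70% of its speed; a pose out of reach is approached as far as the arm can. A call is refused whole if a number of a shift passes 5 or a number of a turn 8.59, either way. A call with a gripper value outside its range is refused whole. The fingers move at their own pace and stop on an object; FORCE is the grip in N (left out, the last holds). Time passes only in rows, so rows that do not move let the fingers close. It gives the time, the measured TCP pose, the force and the opening at its end, in the units of the state.
- sensors.read_state(): the state, without advancing time (a new reading comes with each control period).
- cams.capture(name): name is "side" or "top" or "wrist"; returns a dict with "frame" (420x560x3 uint8, red, green, blue), "intrinsics" (3x3 intrinsics, pixels), "R" (3x3) and "t" (3): a world point X has camera coordinates R X + t; the wrist camera has in their place "hand_eye" (4x4, takes a point from camera to tool coordinates, whose origin is the TCP and whose axes are the tool frame's). Camera axes: x right, y down, z forward; pixel columns grow to the right and rows downward; lengths in m; the calibration is good to about 2 mm. A picture is of the moment at which its call begins: read the wrist's pose just before it. There is no depth.
- order.close_job(): hands the job in, once; it reports no verdict.
The state is a dict: "t": time; "joints": joint angles; "joint_vel": joint speeds; "effort": joint torques, N m; "ee_pos": TCP position; "tool_rot": TCP orientation; "wrist_force": force on the tool from outside, world axes, zero at the start; "torque": the same for the moment, N m; "width": opening from 0.0 (shut) to 1.0 (fully open).
Only numpy, scipy, OpenCV 4.12 (cv2) and the standard library are available. Lean on these libraries where they do the work, as an engineer would, in place of code of your own. Each camera call takes 0.05 s, during which the arm holds its last target.

## Task

Seat the new pale wooden saw insert in its sprung nest: pick up the steel-footed presser by its wooden handle, set its flat foot on the middle of the pale insert and press squarely down until the plate bottoms out level, and keep it down for a good second. Then lift off and stand the presser upright, wholly on the round cork mat, and let go. Leave the black plate in the other nest unpressed.

Things in the scene. Friction and masses are not known exactly. Their poses are not given: they have to be found in the camera images.
- presser_mid (a point): The presser, standing upright on the bench: a bright steel disc foot (60 mm diameter, 12 mm thick, flat underside) with a round light-brown wooden handle (32 mm diameter, from 12 to 84 mm up) standing on its middle; 84 mm tall in all, about 0.33 kg. This point is on its axis half-way up, 42 mm above the underside; z points up the handle. A brass punch with a slim stem and a black knob stands elsewhere on the bench: it is not the presser.
- pale_plate_top (a point): Centre of the top face of the pale wooden insert, a 90 x 90 mm square with a dark slot and hole, on a sprung plate in a green steel frame (120 x 120 mm, its rim 40 mm above the bench). Unpressed, the face stands 54 mm above the bench; bottomed out, 42 mm, still 2 mm above the rim. z points up out of the face. It moves with the plate, which also rocks a little on its springs if pressed off its middle.
- pale_plate (a joint): How far the pale plate is pressed down, in m: 0 = fully up, 0.012 = bottomed out. The spring pushes back with about 4 N at the top and about 11 N at the stop, and lifts the plate again when let go; the presser's own weight moves it only a few mm.
- mat_top (a point): Centre of the top face of the round cork mat, fixed on the bench: 110 mm diameter, 5 mm thick. z up.
- dark_plate_top (a point): Centre of the top face of the black plate in the second, otherwise identical green nest (same sizes and spring): a bystander.
- dark_plate (a joint): How far the black plate is pressed down, in m: 0 = fully up, 0.012 = bottomed out. To be left alone.
Mind the look-alikes: they are no part of the job. Of the things like the part that bears presser_mid, leave any that is blue; of the rest the smaller one is meant. Several things look just like the part that bears mat_top: the one meant starts nearest to the robot's base.

How it is judged:
On the way:
1. the presser's foot, upright and on the middle of the pale insert (within 20 mm), holds the plate level (within 10 degrees) and bottomed out for 0.7 s (value of joint pale_plate above 0.0105 m and angle between each of pale_plate_top, presser_mid's own z axis and vertical below 0.175 rad and horizontal distance between presser_mid and pale_plate_top below 0.02 m and z of presser_mid in the frame of pale_plate_top between 0.036 and 0.048 m), for 0.7 s.
At the end, for the whole second after the job is handed in: The presser stands upright (within 10 degrees) and at rest on the cork mat, its axis within 28 mm of the mat's centre, let go; the pale plate has sprung back up (less than 4 mm down) (horizontal distance between presser_mid and mat_top below 0.028 m and angle between presser_mid's own z axis and vertical below 0.175 rad and z of presser_mid in the frame of mat_top between 0.036 and 0.05 m and linear speed of presser below 0.03 m/s and value of joint pale_plate below 0.004 m); the robot touches nothing.
It fails at once if the black plate is pressed down by more than 6 mm (value of joint dark_plate above 0.006 m).
It also fails if it takes over 51 s, if anything falls off the work surface, if the arm or the gripper's body presses on something with over 40 N, if the wrist force passes 120 N, or if a joint passes its speed limit or range.

## Working session

There is one attempt and no reset: what is moved stays moved. The work goes in short steps, Python scripts to look and compute and a shell command to move; the robot and the scene stay as the last step left them, time stands still between calls to the robot, and variables do not carry over. Pictures are saved under pics/ and viewed, and the job is handed in when it is done.

```bash
mkdir -p pics; python3 - <<'E'
from cell import sensors,cams,order,r
import cv2,json
s=sensors.read_state();print({k:s[k] for k in('t','ee_pos','tool_rot','width','wrist_force')},r.tcp_to_grasp)
import pickle
for n in('top','side'):
    c=cams.capture(n);pickle.dump(c,open(f'{n}0.pkl','wb'))
    cv2.imwrite(f'pics/{n}0.png',cv2.cvtColor(c['frame'],cv2.COLOR_RGB2BGR))
E
```

```text
{'t': 0.0, 'ee_pos': array([0.1807367 , 0.59763258, 0.23003822]), 'tool_rot': array([ 5.24982054e-04,  8.02978667e-01,  5.96006845e-01, -9.08883510e-04]), 'width': 0.999828632443082, 'wrist_force': array([ 0.53102572,  0.04870543, -0.25562657])} 0.0187
```

View pics/top0.png

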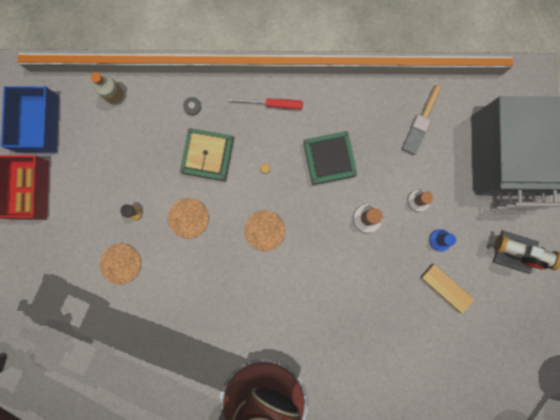

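View pics/side0.png

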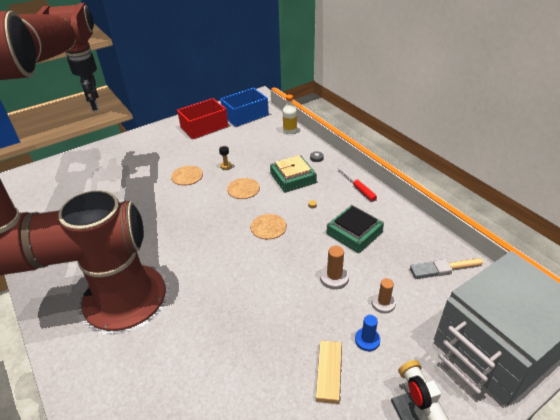

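The top view shows these presser look-alikes:
- large brown presser, (368,218)
- small brown presser, (420,201)
- blue presser, (443,240)
- brass punch, (131,211)

I choose the small brown one at (420,201). The mats are at (188,218), (265,231) and (121,263). I'll measure all of these and check the choice in a crop.

```bash
cat > h.py <<'E'
import numpy as np,pickle,cv2
def ray(c,u,v,z):
    K,R,t=map(np.array,(c['intrinsics'],c['R'],c['t']))
    d=R.T@np.linalg.solve(K,[u,v,1.]);o=-R.T@t
    return o+d*(z-o[2])/d[2]
def proj(c,X):
    K,R,t=map(np.array,(c['intrinsics'],c['R'],c['t']));p=K@(R@np.array(X)+t);return p[:2]/p[2]
E
python3 - <<'E'
from h import *
c=pickle.load(open('top0.pkl','rb'));s=pickle.load(open('side0.pkl','rb'))
print('cam',-np.array(c['R']).T@c['t'],-np.array(s['R']).T@s['t'])
for n,u,v,z in [('m1',188,218,.005),('m2',265,231,.005),('m3',121,263,.005),('small',419,202,.012),('smalltop',426,198,.084),('large',367,219,.012),('blue',443,240,.012),('pale',206,154,.054),('dark',330,158,.054)]:
    p=ray(c,u,v,z);print(n,p.round(4),np.hypot(p[0],p[1]).round(3),'side px',proj(s,p).round(0))
f=cv2.cvtColor(c['frame'],cv2.COLOR_RGB2BGR)
a=cv2.resize(f[180:260,340:470],None,fx=6,fy=6,interpolation=cv2.INTER_CUBIC);cv2.imwrite('pics/c1.png',a)
a=cv2.resize(f[120:260,160:300],None,fx=4,fy=4,interpolation=cv2.INTER_CUBIC);cv2.imwrite('pics/c2.png',a)
f=cv2.cvtColor(s['frame'],cv2.COLOR_RGB2BGR)
a=cv2.resize(f[230:360,300:430],None,fx=4.5,fy=4.5,interpolation=cv2.INTER_CUBIC);cv2.imwrite('pics/c3.png',a)
E
```

```text
cam [ 0.40150924 -0.03513346  1.35485438] [-0.06052364 -0.8783133   0.96343484]
m1 [0.4866 0.2069 0.005 ] 0.529 side px [243. 187.]
m2 [0.4529 0.0005 0.005 ] 0.453 side px [268. 226.]
m3 [0.3657 0.3828 0.005 ] 0.529 side px [187. 175.]
small [ 0.5324 -0.4109  0.012 ] 0.673 side px [382. 301.]
smalltop [ 0.5357 -0.4087  0.084 ] 0.674 side px [385. 282.]
large [ 0.4861 -0.2714  0.012 ] 0.557 side px [333. 275.]
blue [ 0.4313 -0.4733  0.012 ] 0.64 side px [368. 339.]
pale [0.6508 0.1544 0.054 ] 0.669 side px [292. 166.]
dark [ 0.6422 -0.1687  0.054 ] 0.664 side px [353. 220.]
```

View pics/c1.png

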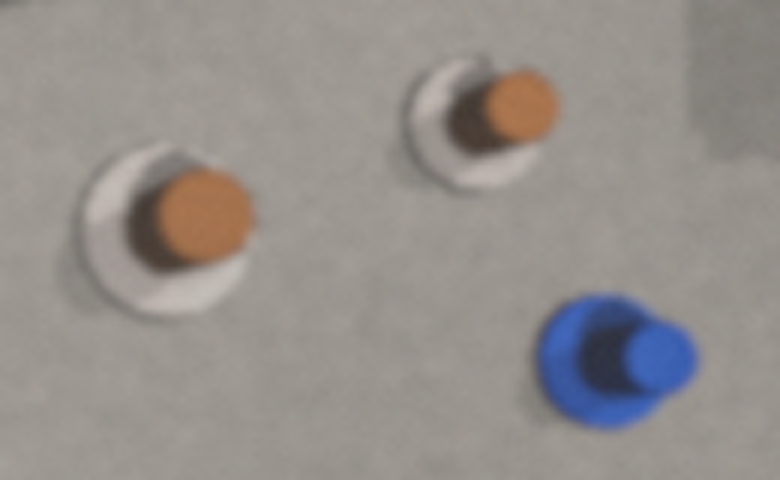

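View pics/c2.png

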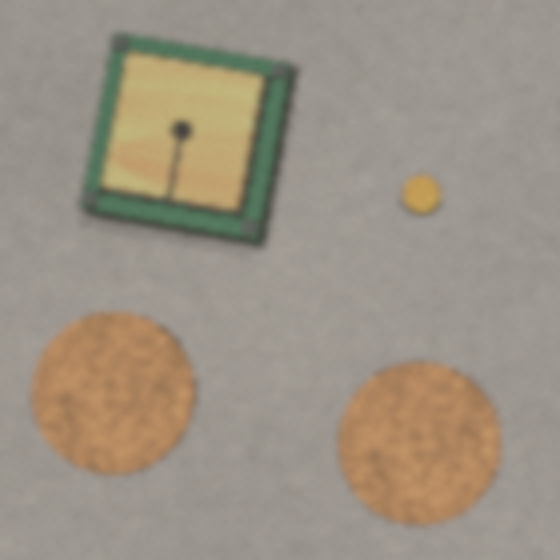

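View pics/c3.png

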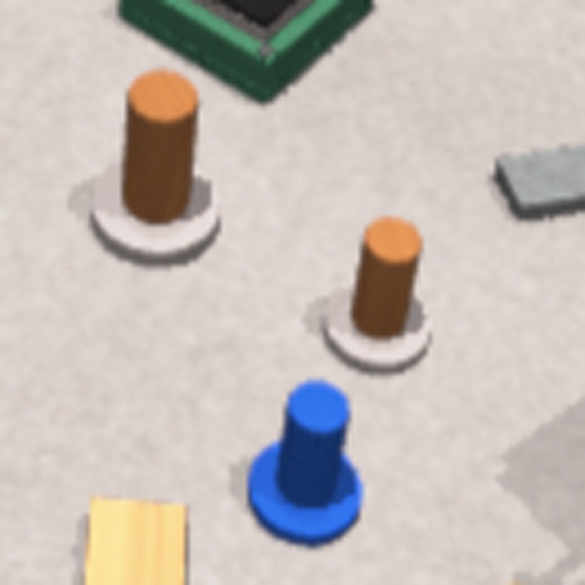

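```bash
cat >> h.py <<'E'
def Rq(q):
    from scipy.spatial.transform import Rotation as R
    return R.from_quat([q[1],q[2],q[3],q[0]]).as_matrix()
def to(target):
    from cell import sensors
    s=sensors.read_state();R=Rq(s['tool_rot']);d=R.T@(np.array(target)-s['ee_pos'])*100
    print('t',round(s['t'],2),'pos',s['ee_pos'].round(4),'w',round(s['width'],3),'F',s['wrist_force'].round(1),'shift cm',d.round(2)); return d
E
python3 - <<'E'
from h import *
c=pickle.load(open('top0.pkl','rb'));s=pickle.load(open('side0.pkl','rb'))
print(ray(c,426.6,197.1,.084),ray(c,418.9,199.9,.012),ray(s,386.3,282.9,.084));print('pale',ray(c,205.4,152.5,.054),'mat',ray(c,264.6,230.4,.005))
print(to([.45,.2,.23]));print(to([.534,-.409,.20])-to([.45,.2,.23]))
E
```

```text
[ 0.53798403 -0.41022395  0.084     ] [ 0.53807007 -0.41073727  0.012     ] [ 0.53552826 -0.41227465  0.084     ]
pale [0.65475481 0.15601901 0.054     ] mat [0.45448531 0.00157336 0.005     ]
t 0.1 pos [0.1808 0.5977 0.2302] w 1.0 F [ 0.1 -0.3  0.7] shift cm [-30.27  37.29   0.07]
[-30.2711874   37.28816955   0.06571809]
t 0.1 pos [0.1808 0.5977 0.2302] w 1.0 F [ 0.1 -0.3  0.7] shift cm [-86.12  62.96   3.16]
t 0.1 pos [0.1808 0.5977 0.2302] w 1.0 F [ 0.1 -0.3  0.7] shift cm [-30.27  37.29   0.07]
[-55.85278596  25.67591698   3.09573705]
```

```bash
python3 -m inch '[[[-2.5,3.1,0],0,0],[[-2.5,3.1,0],0,0],[[-2.5,3.1,0],0,0],[[-2.5,3.1,0],0,0],[[-2.5,3.1,0],0,0],[[-2.5,3.1,0],0,0],[[-2.5,3.1,0],0,0],[[-2.5,3.1,0],0,0],[[-2.5,3.1,0],0,0],[[-2.5,3.1,0],0,0],[[-2.5,3.1,0],0,0],[[-2.5,3.1,0],0,0]]' 60
python3 -m inch '[[[-4,1.8,0],0,0],[[-4,1.8,0],0,0],[[-4,1.8,0],0,0],[[-4,1.8,0],0,0],[[-4,1.8,0],0,0],[[-4,1.8,0],0,0],[[-4,1.8,0],0,0],[[-4,1.8,0],0,0],[[-4,1.8,0],0,0],[[-4,1.8,0],0,0],[[-4,1.8,0],0,0],[[-4,1.8,0],0,0]]'
python3 - <<'E'
from h import *
to([.537,-.411,.2])
E
```

```text
t: 1.3
ee_pos: [0.4505, 0.2018, 0.2309]
tool_rot: [-0.0, 0.803, 0.596, -0.0]
wrist_force: [0.6, 0.4, 0.2]
width: 1.003
t: 2.5
ee_pos: [0.5176, -0.3203, 0.2307]
tool_rot: [-0.0, 0.803, 0.596, -0.0]
wrist_force: [0.3, 0.2, 0.5]
width: 1.0
t 2.5 pos [ 0.5176 -0.3203  0.2307] w 1.0 F [0.3 0.2 0.5] shift cm [-8.12  4.49  3.06]
```

```bash
python3 -m inch '[[[-4,2.2,0.5],0,0],[[-4.1,2.3,0.5],0,0],[[0,0,2],0,0],[[0,0,0],0,0]]'
python3 - <<'E'
from h import *
from cell import sensors,cams
to([.537,-.411,.2])
s=sensors.read_state();c=cams.capture('wrist')
R=Rq(s['tool_rot']);H=np.array(c['hand_eye']);T=np.eye(4);T[:3,:3]=R;T[:3,3]=s['ee_pos'];W=np.linalg.inv(T@H)
c['R']=W[:3,:3];c['t']=W[:3,3];pickle.dump(c,open('w1.pkl','wb'))
cv2.imwrite('pics/w1.png',cv2.cvtColor(c['frame'],cv2.COLOR_RGB2BGR))
print(proj(c,[.537,-.411,.084]),proj(c,[.537,-.411,.012]))
E
```

```text
t: 2.9
ee_pos: [0.5358, -0.409, 0.1965]
tool_rot: [-0.004, 0.803, 0.595, -0.001]
wrist_force: [0.3, 1.2, -0.9]
width: 0.998
t 2.9 pos [ 0.5358 -0.409   0.1965] w 0.998 F [ 0.3  1.2 -0.9] shift cm [-0.15  0.17 -0.35]
[280.67194896 207.7487972 ] [280.97242343 189.59599823]
```

View pics/w1.png

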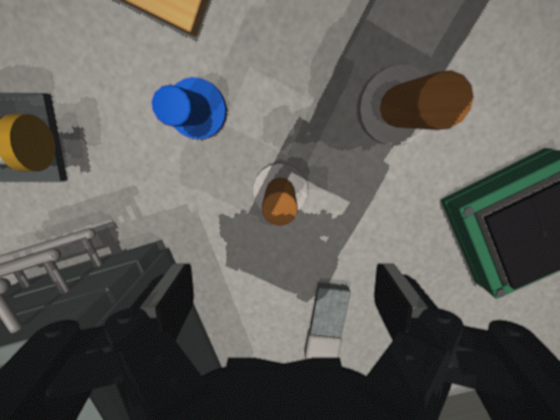

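The wrist view shows the small brown handle's top at about (280,208). The predicted pixel was (280.7,207.7), so the position is confirmed. Now I descend.

```bash
python3 -m inch '[[[-0.1,0.2,2.5],0,0],[[0,0,3],0,0],[[0,0,3],0,0],[[0,0,3],0,0],[[0,0,2.5],0,0],[[0,0,1.5],0,0],[[0,0,0.8],0,0],[[0,0,0],0,0]]'
python3 - <<'E'
from h import *
to([.537,-.411,.031])
E
```

```text
t: 3.75
ee_pos: [0.5391, -0.4101, 0.0381]
tool_rot: [-0.0, 0.803, 0.596, -0.0]
wrist_force: [-0.2, 0.3, 0.4]
width: 1.003
t 3.75 pos [ 0.5391 -0.4101  0.0381] w 1.003 F [-0.2  0.3  0.4] shift cm [-0.14 -0.18  0.71]
```

```bash
python3 -m inch '[[[-0.1,-0.1,0.6],0,0],[[0,0,0],0,0.3],[[0,0,0],0,0.5],[[0,0,0],0,0.6],[[0,0,0],0,0.7],[[0,0,0],0,0.8],[[0,0,0],0,1],[[0,0,0],0,1],[[0,0,0],0,1],[[0,0,0],0,1]]' 70
python3 - <<'E'
from h import *
to([.537,-.411,.031])
E
```

```text
t: 4.75
ee_pos: [0.5382, -0.4121, 0.0333]
tool_rot: [0.001, 0.803, 0.596, -0.0]
wrist_force: [-2.8, -1.3, 5.3]
width: 0.359
t 4.75 pos [ 0.5382 -0.4121  0.0333] w 0.359 F [-2.8 -1.3  5.3] shift cm [ 0.07 -0.15  0.23]
```

```bash
python3 -m inch '[[[0,0,-1],0,1],[[0,0,-2],0,1],[[0,0,-3],0,1],[[0,0,-3],0,1],[[0,0,-3],0,1],[[0,0,0],0,1],[[0,0,0],0,1]]'
python3 - <<'E'
from h import *
from cell import sensors,cams
to([.654,.1555,.153])
for n in('side','wrist'):
    c=cams.capture(n);cv2.imwrite(f'pics/{n}2.png',cv2.cvtColor(c['frame'],cv2.COLOR_RGB2BGR))
E
```

```text
t: 5.45
ee_pos: [0.5376, -0.4107, 0.1512]
tool_rot: [-0.001, 0.803, 0.596, 0.0]
wrist_force: [-0.7, -0.1, -5.8]
width: 0.359
t 5.45 pos [ 0.5376 -0.4107  0.1512] w 0.359 F [-0.7 -0.1 -5.8] shift cm [57.57 -5.25 -0.12]
```

View pics/side2.png

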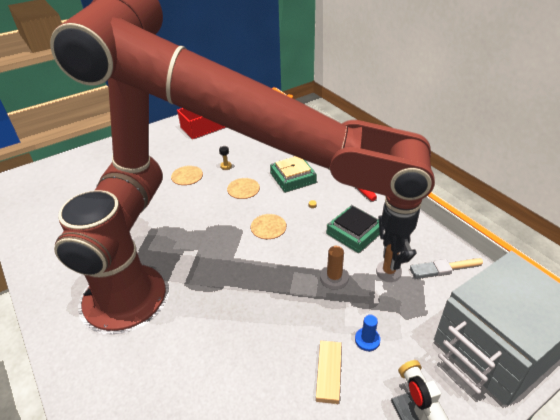

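View pics/wrist2.png

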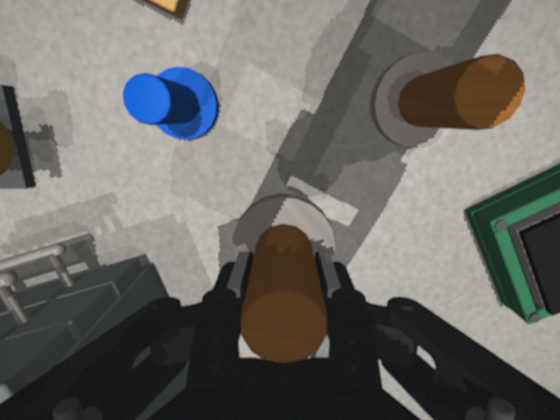

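```bash
python3 -m inch '[[[2,-0.2,-1],0,1],[[4.5,-0.4,-1],0,1],[[4.6,-0.4,0],0,1],[[4.6,-0.4,0],0,1],[[4.6,-0.4,0],0,1],[[4.6,-0.4,0],0,1],[[4.6,-0.4,0],0,1],[[4.6,-0.4,0],0,1],[[4.6,-0.4,0],0,1],[[4.6,-0.4,0],0,1],[[4.6,-0.4,0],0,1],[[4.6,-0.4,0],0,1]]'
python3 - <<'E'
from h import *
to([.654,.1555,.12])
s=pickle.load(open('side0.pkl','rb'))
f=cv2.cvtColor(s['frame'],cv2.COLOR_RGB2BGR)
a=cv2.resize(f[145:200,260:330],None,fx=8,fy=8,interpolation=cv2.INTER_CUBIC);cv2.imwrite('pics/c4.png',a)
print(proj(s,[.6548,.156,.054]))
E
```

```text
t: 6.75
ee_pos: [0.6446, 0.1072, 0.1705]
tool_rot: [-0.001, 0.803, 0.596, -0.001]
wrist_force: [0.6, -0.3, -3.9]
width: 0.362
t 6.75 pos [0.6446 0.1072 0.1705] w 0.362 F [ 0.6 -0.3 -3.9] shift cm [ 4.9  -0.48  5.05]
[292.37856723 165.26579474]
```

View pics/c4.png

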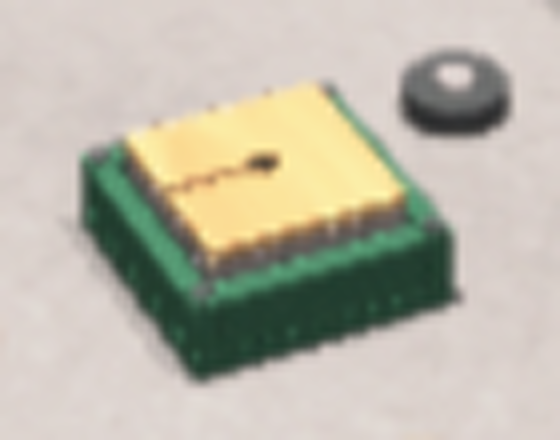

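The side crop puts the plate centre at about (292.6,165.2). The pixel predicted from the top view is (292.4,165.3), so the two views agree. Now I move over it and come down.

```bash
python3 -m inch '[[[3,-0.3,0],0,1],[[1.9,-0.2,1],0,1],[[0,0,2.5],0,1],[[0,0,2],0,1],[[0,0,1],0,1],[[0,0,0],0,1],[[0,0,0],0,1]]'
python3 - <<'E'
from h import *
from cell import cams
to([.6548,.156,.075])
for n in('side','top'):
    c=cams.capture(n);f=cv2.cvtColor(c['frame'],cv2.COLOR_RGB2BGR)
    a=f[110:210,240:350] if n=='side' else f[90:210,150:260]
    cv2.imwrite(f'pics/{n}3.png',cv2.resize(a,None,fx=5,fy=5,interpolation=cv2.INTER_CUBIC))
E
```

```text
t: 7.45
ee_pos: [0.6553, 0.1524, 0.1073]
tool_rot: [-0.0, 0.803, 0.596, -0.0]
wrist_force: [-0.8, 0.3, -3.2]
width: 0.36
t 7.45 pos [0.6553 0.1524 0.1073] w 0.36 F [-0.8  0.3 -3.2] shift cm [ 0.33 -0.16  3.23]
```

View pics/side3.png

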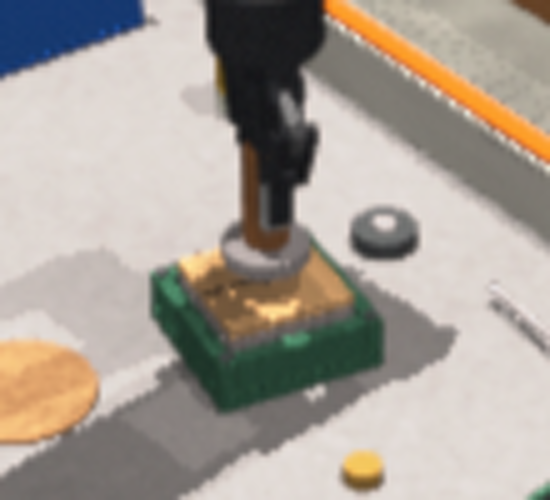

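The foot hovers upright over the plate, with a visible gap below it. I trim the position and press.

```bash
python3 -m inch '[[[0.35,-0.15,0],0,1],[[0,0,1],0,1],[[0,0,0.5],0,1],[[0,0,0.4],0,1],[[0,0,0.4],0,1],[[0,0,0.4],0,1],[[0,0,0.3],0,1],[[0,0,0],0,1],[[0,0,0],0,1]]'
python3 - <<'E'
from h import *
to([.6548,.156,.075])
E
```

```text
t: 8.45
ee_pos: [0.6548, 0.1565, 0.078]
tool_rot: [-0.0, 0.803, 0.596, -0.0]
wrist_force: [-5.2, -0.9, 4.1]
width: 0.359
t 8.45 pos [0.6548 0.1565 0.078 ] w 0.359 F [-5.2 -0.9  4.1] shift cm [-0.04  0.01  0.3 ]
```

```bash
python3 -m inch '[[[0,0,0.2],0,1],[[0,0,0.1],0,1],[[0,0,0],0,1],[[0,0,0],0,1]]'
python3 -m inch '[[[0,0,0.1],0,1],[[0,0,0],0,1],[[0,0,0],0,1]]'
python3 -m inch '[[[0,0,0.1],0,1],[[0,0,0],0,1],[[0,0,0],0,1]]'
```

```text
t: 8.85
ee_pos: [0.655, 0.1565, 0.0754]
tool_rot: [0.0, 0.803, 0.596, -0.0]
wrist_force: [-5.2, -1.9, 4.7]
width: 0.358
t: 9.15
ee_pos: [0.6551, 0.1565, 0.0751]
tool_rot: [0.0, 0.803, 0.596, -0.0]
wrist_force: [-6.4, -1.3, 7.0]
width: 0.358
t: 9.45
ee_pos: [0.6553, 0.1565, 0.075]
tool_rot: [0.0, 0.803, 0.596, 0.0]
wrist_force: [-8.1, -1.4, 11.8]
width: 0.354
```

The TCP has stalled at 0.0750 m and the force is climbing, so the plate has met its stop. I add a little more press, hold, and take a look.

```bash
python3 -m inch '[[[0,0,0.1],0,1],[[0,0,0],0,1],[[0,0,0],0,1],[[0,0,0],0,1],[[0,0,0],0,1],[[0,0,0],0,1]]'
python3 - <<'E'
from h import *
from cell import cams
for n in('side','top'):
    c=cams.capture(n);f=cv2.cvtColor(c['frame'],cv2.COLOR_RGB2BGR)
    a=f[120:210,240:350] if n=='side' else f[90:210,150:260]
    cv2.imwrite(f'pics/{n}4.png',cv2.resize(a,None,fx=6,fy=6,interpolation=cv2.INTER_CUBIC) if n=='side' else cv2.resize(a,None,fx=5,fy=5))
E
```

```text
t: 10.05
ee_pos: [0.6554, 0.1565, 0.0749]
tool_rot: [0.0, 0.803, 0.596, 0.0]
wrist_force: [-10.3, -0.8, 14.6]
width: 0.358
```

View pics/side4.png

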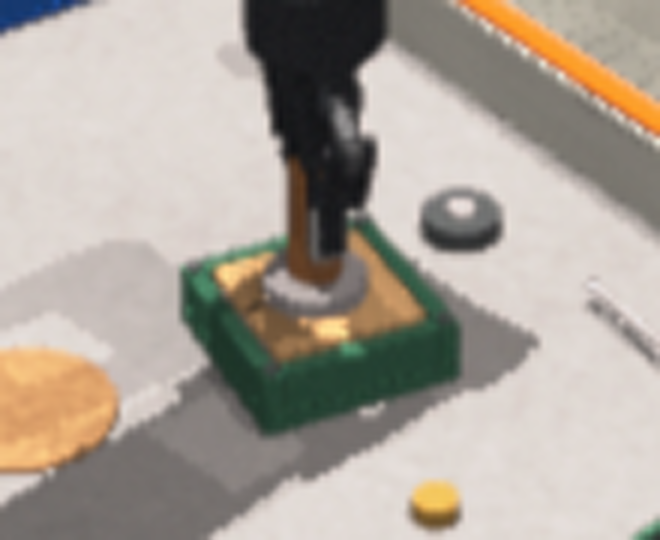

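The plate is down, level with the rim all round, and the presser is upright. I hold it there.

```bash
python3 -m inch '[[[0,0,0.1],0,1],[[0,0,0],0,1],[[0,0,0],0,1],[[0,0,0],0,1],[[0,0,0],0,1],[[0,0,0],0,1],[[0,0,0],0,1],[[0,0,0],0,1],[[0,0,0],0,1],[[0,0,0],0,1],[[0,0,0],0,1],[[0,0,0],0,1]]'
python3 - <<'E'
from h import *
from cell import cams
for n in ('wrist',):
    c=cams.capture(n);cv2.imwrite('pics/w5.png',cv2.cvtColor(c['frame'],cv2.COLOR_RGB2BGR))
E
```

```text
t: 11.35
ee_pos: [0.6556, 0.1565, 0.0749]
tool_rot: [0.0, 0.803, 0.596, 0.0]
wrist_force: [-10.9, -2.5, 18.8]
width: 0.358
```

View pics/w5.png

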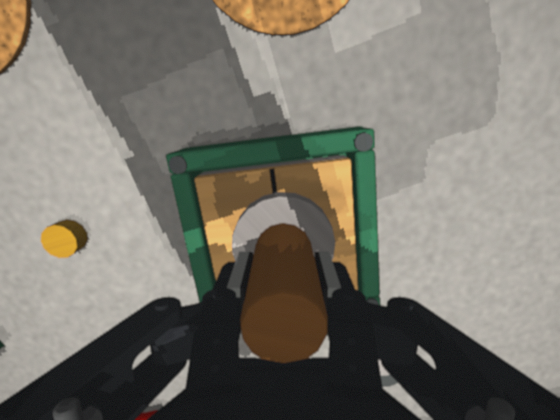

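The foot sits centred on the plate (foot at about x 285, plate spanning 197–357). The load is about 22 N with no further travel, so it is bottomed, and it has been held for well over a second. Now I lift and head for the mat nearest the base.

```bash
python3 -m inch '[[[0,0,-0.5],0,1],[[0,0,-0.5],0,1],[[0,0,-1],0,1],[[0,0,-2],0,1],[[0,0,-2],0,1],[[0,0,-1],0,1],[[0,0,0],0,1]]'
python3 - <<'E'
from h import *
to([.4545,.0016,.10])
s=pickle.load(open('side0.pkl','rb'));print(proj(s,[.4545,.0016,.005]))
f=cv2.cvtColor(s['frame'],cv2.COLOR_RGB2BGR)
hsv=cv2.cvtColor(f,cv2.COLOR_BGR2HSV);m=cv2.inRange(hsv,(5,70,60),(25,255,255));m[:205]=0;m[245:]=0;m[:,:240]=0;m[:,295:]=0
cs=max(cv2.findContours(m,0,2)[0],key=cv2.contourArea);print(cv2.fitEllipse(cs))
E
```

```text
t: 12.1
ee_pos: [0.6564, 0.1567, 0.1422]
tool_rot: [0.001, 0.803, 0.596, 0.002]
wrist_force: [0.8, -0.4, -3.8]
width: 0.356
t 12.1 pos [0.6564 0.1567 0.1422] w 0.356 F [ 0.8 -0.4 -3.8] shift cm [-20.7  -14.85   4.12]
[267.97040881 225.35188529]
((268.0901184082031, 226.2664794921875), (24.796384811401367, 35.156436920166016), 85.97816467285156)
```

```bash
python3 -m inch '[[[-2.7,-2,0],0,1],[[-3.6,-2.6,0],0,1],[[-3.6,-2.6,0],0,1],[[-3.6,-2.6,0],0,1],[[-3.6,-2.6,0],0,1],[[-3.6,-2.5,0],0,1],[[0,0,2],0,1],[[0,0,2],0,1],[[0,0,0],0,1],[[0,0,0],0,1]]'
python3 - <<'E'
from h import *
from cell import cams
to([.4545,.0016,.0385])
for n in('side','top'):
    c=cams.capture(n);f=cv2.cvtColor(c['frame'],cv2.COLOR_RGB2BGR)
    a=f[110:250,200:340]
    cv2.imwrite(f'pics/{n}6.png',cv2.resize(a,None,fx=4,fy=4))
E
```

```text
t: 13.1
ee_pos: [0.4517, 0.0017, 0.0994]
tool_rot: [-0.001, 0.803, 0.596, -0.001]
wrist_force: [0.1, 0.6, -3.0]
width: 0.361
t 13.1 pos [0.4517 0.0017 0.0994] w 0.361 F [ 0.1  0.6 -3. ] shift cm [0.08 0.28 6.09]
```

View pics/side6.png

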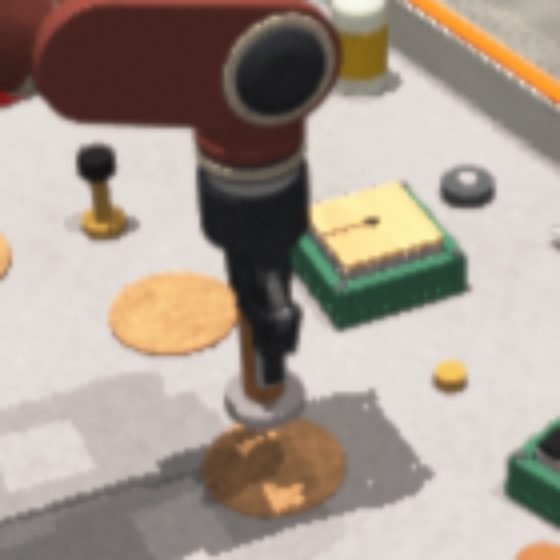

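The pale plate has sprung back up, and the presser is upright above the mat. I lower it gently.

```bash
python3 -m inch '[[[0.1,0.25,1],0,1],[[0,0,2],0,1],[[0,0,1.5],0,1],[[0,0,0.7],0,1],[[0,0,0.3],0,1],[[0,0,0.2],0,1],[[0,0,0],0,1],[[0,0,0],0,1]]'
python3 - <<'E'
from h import *
to([.4545,.0016,.0383])
E
```

```text
t: 14.0
ee_pos: [0.4557, 0.0017, 0.0441]
tool_rot: [0.001, 0.803, 0.596, 0.001]
wrist_force: [0.5, 0.7, -3.7]
width: 0.36
t 14.0 pos [0.4557 0.0017 0.0441] w 0.36 F [ 0.5  0.7 -3.7] shift cm [-0.04 -0.11  0.58]
```

```bash
python3 -m inch '[[[0,-0.1,0.3],0,1],[[0,0,0.15],0,1],[[0,0,0],0,1],[[0,0,0],0,1]]'
python3 -m inch '[[[0,0,0.1],0,1],[[0,0,0],0,1],[[0,0,0],0,1]]'
```

```text
t: 14.4
ee_pos: [0.454, 0.0021, 0.0387]
tool_rot: [-0.0, 0.803, 0.596, -0.0]
wrist_force: [0.6, 0.1, -4.3]
width: 0.356
t: 14.7
ee_pos: [0.4543, 0.002, 0.0382]
tool_rot: [0.0, 0.803, 0.596, 0.0]
wrist_force: [-1.5, -0.3, -0.6]
width: 0.358
```

The weight has come off the wrist, so the foot is on the cork. I press a touch more, then release gently.

```bash
python3 -m inch '[[[0,0,0.05],0,1],[[0,0,0],0,1],[[0,0,0],0,0.6],[[0,0,0],0,0.5],[[0,0,0],0,0.4],[[0,0,0],0,0.2],[[0,0,0],0,0],[[0,0,0],0,0],[[0,0,0],0,0],[[0,0,0],0,0]]' 20
python3 -m inch '[[[0,0,0],0,0],[[0,0,-0.5],0,0],[[0,0,-1],0,0],[[0,0,-2],0,0],[[0,0,-3],0,0],[[0,0,-3],0,0],[[0,0,-3],0,0],[[0,0,-3],0,0],[[0,0,0],0,0],[[0,0,0],0,0]]'
python3 - <<'E'
from h import *
from cell import cams,sensors
for n in('side','top','wrist'):
    s=sensors.read_state();c=cams.capture(n);f=cv2.cvtColor(c['frame'],cv2.COLOR_RGB2BGR)
    if n=='wrist':
        H=np.array(c['hand_eye']);T=np.eye(4);T[:3,:3]=Rq(s['tool_rot']);T[:3,3]=s['ee_pos'];W=np.linalg.inv(T@H);c['R']=W[:3,:3];c['t']=W[:3,3]
    pickle.dump(c,open(n+'7.pkl','wb'));cv2.imwrite(f'pics/{n}7.png',f)
    print(n,proj(c,[.4545,.0016,.005]),proj(c,[.4545,.0016,.089]))
E
```

```text
t: 15.7
ee_pos: [0.4541, 0.0021, 0.0373]
tool_rot: [0.0, 0.803, 0.596, 0.0]
wrist_force: [0.5, -0.5, 0.2]
width: 1.0
t: 16.7
ee_pos: [0.4546, 0.002, 0.1939]
tool_rot: [0.001, 0.803, 0.596, 0.001]
wrist_force: [-0.3, 0.1, -0.6]
width: 1.004
side [267.97040881 225.35188529] [266.62369944 204.45176185]
top [264.59008207 230.39445513] [263.68872249 229.07531955]
wrist [282.84158774 187.85484257] [282.67439816 209.83961054]
```

View pics/wrist7.png

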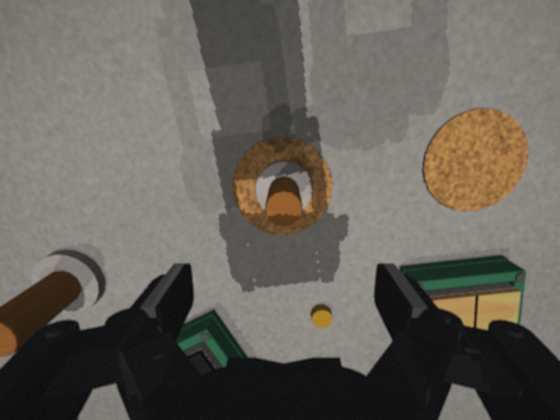

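View pics/side7.png

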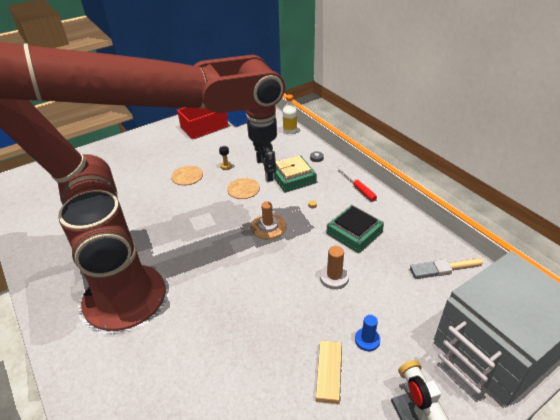

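The wrist view shows the foot ringed evenly by cork at (284,187) and the handle top at (284,207), so the presser is upright. The side view shows it free of the gripper, with both plates up. I hand in.

```bash
python3 - <<'E'
from cell import order
print(order.close_job())
E
```

```text
the job is handed in; nothing more can be done
None
```

I pressed the pale insert home with the small brown-handled presser and stood the presser on the cork mat nearest the base. I handed the job in at about 17 s of the 51 s allowed; no verdict is reported.

- **Press:** the tool stopped descending at a TCP height of 0.075 m, which puts the foot about where the plate bottoms out. The load rose to about 22 N, well above the 11 N spring, and I held it there for roughly 2 s. The side view showed the plate down and level with the presser upright. Its position over the plate's middle came from the camera fixes, which agreed to about 1 pixel.
- **Sideways force:** about 10 N of sideways force built up during the press. I did not find the cause, and neither the pictures nor the tool pose showed any tilt.
- **Final state:** the last pictures show the presser upright and centred on the mat to within a few millimetres. The gripper is open and about 16 cm higher than where it let go. The pale plate has sprung back up and the black plate looks undisturbed. None of these last checks failed or disagreed.

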